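Set up the chocolate tasting corner

TASK

Get the tasting corner ready for the next sort: with the scraper, sweep the three chocolate chips off the marble board into its steel trough, keeping your fingers and the arm off the chips, then stand the scraper back upright on its blue mat and let go of it. After that turn the jar carousel by its handle until the jar with the red lid stands right at the brass pointer, and finish while still gripping the handle and holding the carousel still, for the jar is about to be opened. Do not touch the jars, and leave everything else on the counter where it is.

Things in the scene. Friction and masses are not known exactly. Their poses are not given: they have to be found in the camera images.
- board: Tasting board fixed to the counter. White marble slab 200 (x) x 170 (y) x 20 mm; origin under the slab's centre, slab top at z = +20 mm. Along its -y edge (y = -85 mm) lies an open steel trough, 200 (x) x 80 (y) mm outside, walls 4 mm thick and 20 mm high (rim flush with the slab), floor at z = +4 mm, spanning y = -85 to -165 mm. The free edge of the slab is at y = +85 mm.
- mat: Blue mat fixed to the counter, the scraper's place, 160 (x) x 100 (y) x 4 mm; origin under its centre.
- scraper: Scraper, 0.14 to 0.28 kg, standing upright on the mat. Black foot block 130 (x) x 36 (y) x 22 mm with a steel lip; on top of it an orange grip 90 (x) x 22 (y) mm from z = 22 to 70 mm, to be pinched across its y. Origin at the centre of its underside, z up.
- base: Fixed dark steel plinth of the jar carousel, 236 mm across, 16 mm high; origin under its centre, z is the carousel's axis. A brass pointer stands out on its -x side: the front.
- pointer (a point): Tip of the brass pointer at the plinth's rim, 161 mm from the carousel's axis towards the front.
- turntable (a joint): Angle of the round wooden turntable (230 mm across, top 32 mm above the counter), anticlockwise from above positive; at 0, and again at 2 pi (6.283), the jar with the red lid stands exactly at the pointer. Turns from -1.0 to 7.3 rad, with about 0.06 N m of friction; stays where it is left. Five jars (top 101 mm above the counter) are fixed on it, 72 degrees apart, centres 80 mm from the axis.
- handle: Dark wooden bar handle on a post in the middle of the turntable, turning with it: 64 (x) x 22 (y) x 48 mm, top 178 mm above the counter; to be pinched across its y. Origin at the centre of its underside, 130 mm above the counter, on the axis; its -x end points towards the jar with the red lid.
- handle_grip (a point): Centre of the handle bar, on the carousel's axis, 154 mm above the counter.
- jar_red: The marked jar: glass, 54 to 58 mm across, 69 mm tall, red lid with a gold heart, fixed on the turntable; origin at the centre of its underside.
- jar_red_lid (a point): Centre of the top of the red lid.
- other_jars: The four other jars (white and brown lids), one rigid set fixed on the turntable; origin on the carousel's axis.
- chip_a: Loose chip of dark chocolate, 24 x 18 x 9 mm, 12 g, at first on the slab; origin at the centre of its underside.
- chip_b: Loose chip of dark chocolate, 24 x 18 x 9 mm, 12 g, at first on the slab; origin at the centre of its underside.
- chip_c: Loose chip of milk chocolate, 24 x 18 x 9 mm, 12 g, at first on the slab; origin at the centre of its underside.
- owl: Bystander: dark chocolate owl, 83 mm tall; to be left alone.
- pralines: Bystander: open red praline box, 130 x 90 x 22 mm; to be left alone.
- tin: Bystander: red tin with gold lid, 84 across and 59 mm tall; to be left alone.
- swan: Bystander: white chocolate swan, 85 mm tall; to be left alone.
- mug: Bystander: white mug, 85 mm tall; to be left alone.
Things that resemble listed ones, but are neither listed nor needed, are in the scene too. What is shaped like the scraper but pink or purple is not meant.

How it is judged:
On the way, in this order (a step that is already met when the one before it is completed fails the run):
1. the three chips lie in the trough, before the carousel is turned (y of chip_a in the frame of board between -0.17 and -0.085 m and x of chip_a in the frame of board between -0.105 and 0.105 m and z of each of chip_a, chip_b, chip_c in the frame of board below 0.019 m and y of chip_b in the frame of board between -0.17 and -0.085 m and x of chip_b in the frame of board between -0.105 and 0.105 m and y of chip_c in the frame of board between -0.17 and -0.085 m and x of chip_c in the frame of board between -0.105 and 0.105 m and distance of jar_red_lid from where it was at the start of the episode below 0.03 m), for 0.2 s.
2. the scraper stands on its mat, let go, before the carousel is turned (x of scraper in the frame of mat between -0.06 and 0.06 m and y of scraper in the frame of mat between -0.05 and 0.05 m and height (world z) of scraper below 0.01 m and angle between scraper's own z axis and vertical below 0.12 rad and contact force between the fingers and scraper below 0.1 N and linear speed of scraper below 0.02 m/s and distance of jar_red_lid from where it was at the start of the episode below 0.03 m), for 0.2 s.
3. the red-lidded jar stands at the pointer and the handle is held (y of jar_red_lid in the frame of base between -0.01 and 0.01 m and x of jar_red_lid in the frame of base below -0.06 m and contact force between the fingers and handle above 2 N and velocity of joint turntable between -0.05 and 0.05 rad/s), for 0.2 s.
At the end, for the whole second after the job is handed in: Chips lie in the trough below the slab top; scraper stands upright (0.12 rad) on the mat, centre within 60 x 50 mm of its centre, let go; red lid within 10 mm sideways of the line axis to pointer, on its side; turntable still (0.05 rad/s); fingers press the handle with over 2 N (all of step 3 and y of chip_a in the frame of board between -0.17 and -0.085 m and x of chip_a in the frame of board between -0.105 and 0.105 m and z of each of chip_a, chip_b, chip_c in the frame of board below 0.019 m and y of chip_b in the frame of board between -0.17 and -0.085 m and x of chip_b in the frame of board between -0.105 and 0.105 m and y of chip_c in the frame of board between -0.17 and -0.085 m and x of chip_c in the frame of board between -0.105 and 0.105 m and x of scraper in the frame of mat between -0.06 and 0.06 m and y of scraper in the frame of mat between -0.05 and 0.05 m and height (world z) of scraper below 0.01 m and angle between scraper's own z axis and vertical below 0.12 rad and contact force between the fingers and scraper below 0.1 N and linear speed of scraper below 0.02 m/s); the arm keeps its last pose, push and grip.
It fails at once if the fingers or the arm push a chip (contact force between any of the fingers, the arm and chip_a above 0.5 N or contact force between any of the fingers, the arm and chip_b above 0.5 N or contact force between any of the fingers, the arm and chip_c above 0.5 N).
It fails at once if a jar is pushed by the arm, the fingers or the scraper (contact force between any of the fingers, the arm, scraper and jar_red above 1 N or contact force between any of the fingers, the arm, scraper and other_jars above 1 N).
It fails at once if a bystander is moved by more than 30 mm (distance of any of owl, pralines, tin, swan, mug from where it was at the start of the episode above 0.03 m).
It also fails if it takes over 72 s, if anything falls off the work surface, if the arm or the gripper's body presses on something with over 40 N, if the wrist force passes 120 N, or if a joint passes its speed limit or range.

ROBOT

A 6-joint arm with a two-finger parallel gripper is mounted at the origin on the work surface. World frame = base frame: x ahead of the robot, y to its left, z up, the work surface at z = 0. Lengths are in m, angles in rad, forces in N, time in s.
With the tool pointing down it reaches from about 0.3 to 0.875 m from the base axis. Payload 4.2 kg.
Tool frame: the origin (TCP) lies at the very end of the fingers, on their centre line; the grasp point (between the pads) lies 19 mm behind it; z points along the fingers, y is the line along which they close (so a half turn about z gives the same grasp; the last joint's range is limited). The gripper opens to 85 mm and grips with 20 to 120 N. Pads are 22 mm wide; open, the fingers measure 114 mm over their backs; the gripper's body (76 mm by 85 mm) begins 54 mm behind the grasp point. The pads swing forward as they close: fully open they stand 13 mm farther back than shut.
Start: joints at [1.248, 0.32, 1.565, -0, 1.257, -0.02], TCP at [0.171, 0.549, 0.231] pointing down, gripper open.
Joint ranges: [-3.11, 3.11], [-0.84, 2.01], [0.21, 2.61], [-1.34, 4.49], [0.05, 2.63], [-2.56, 2.56]. Speed limits (rad/s): [2.57, 2.57, 3.14, 3.14, 3.14, 3.14].

INTERFACE

Orientations are given as a unit quaternion [x, y, z, w].
In Python, from plant import ctrl gives the robot as it stands. The module is installed in compiled form; this text tells all that it offers.
- The arm moves only by the tool servo_tool, never from a script. Its argument "increments" is a list of rows, each a list of 7 numbers: the shift along the world's x, y, z in cm, then the turn, a rotation vector about the world's x, y, z in degrees, then the closure, from 0 (fully open) to 1 (shut). A call has 1 to 10 rows; each row shifts and turns the commanded pose from where the row before left it; what a row does not reach is not made up. A row lasts 1/12 s, in which the tool goes at most 41.7 mm and 7.16 degrees, less where a joint would pass 70% of its speed; a pose out of reach is approached as far as the arm can. A call with a gripper value outside its range is refused whole. The fingers move at their own pace and stop on an object; the grip force is fixed at half the most. Time passes only in rows, so rows that do not move let the fingers close. It gives the time, the measured TCP pose, the force, the opening and the grip force at its end, in the units of the state.
- ctrl.read_state(): the state, without advancing time (a new reading comes with each control period).
- ctrl.get_image(name): name is "scene" or "top" or "wrist"; returns the picture (400x640x3 uint8, red, green, blue); there is no depth.
- ctrl.get_calibration(name): a dict with "mtx" (3x3 intrinsics, pixels), "D" ([k1, k2, p1, p2, k3] as OpenCV has them; the pictures are not rectified), "eye" and "rotation" of the camera in the world. Camera axes: x right, y up, looking along -z (the intrinsics and any distortion apply to the point x, -y, -z); pixel columns grow to the right and rows downward; lengths in m; the calibration is good to about 2 mm. A picture is of the moment at which its call begins: read the wrist's pose just before it. get_calibration takes no time and is no camera call; for the wrist camera it gives the pose at the moment of the call.
- ctrl.sign_off(): hands the job in; it is judged then, once.
The state is a dict: "time": time; "joint_pos": joint angles; "joint_velocities": joint speeds; "joint_torque": joint torques, N m; "eef_pos": TCP position; "tcp_rot": TCP orientation; "contact_force": force on the tool from outside, world axes, zero at the start; "moment": the same for the moment, N m; "gripper_width": opening from 0.0 (shut) to 1.0 (fully open); "grasp_force": force on a finger pad.
Only numpy, scipy, OpenCV 4.12 (cv2) and the standard library are available. Lean on these libraries where they do the work, as an engineer would, in place of code of your own. Each camera call takes 0.05 s, during which the arm holds its last target. There are 200 camera calls.

## Working session

There is one attempt and no reset: what is moved stays moved. The work goes in short steps, Python scripts to look and compute and a tool call to move; the robot and the scene stay as the last step left them, time stands still between calls to the robot, and variables do not carry over. Pictures are saved under pics/ and viewed, at most 10 in all, crops included, and the job is handed in when it is done.

Besides the shell and the picture viewer there is one more tool, called after "Emit:" by a JSON object that holds its "method" and its "body". servo_tool: Moves the arm, as the interface text tells. Its arguments: {"type":"object","properties":{"increments":{"type":"array"}},"required":["increments"]}

```bash
mkdir -p pics; cat > h.py <<'E'
import numpy as np, cv2
from plant import ctrl
def snap(n,f):
    c=ctrl.get_calibration(n); im=np.array(ctrl.get_image(n)); cv2.imwrite('pics/'+f+'.png',im[:,:,::-1]); 
    import pickle; pickle.dump((c,im),open('pics/'+f+'.pkl','wb')); return c,im
def load(f):
    import pickle; return pickle.load(open('pics/'+f+'.pkl','rb'))
def ray(c,uv):
    p=cv2.undistortPoints(np.array(uv,float).reshape(-1,1,2),np.array(c['mtx'],float),np.array(c['D'],float)).reshape(-1,2)
    d=np.c_[p[:,0],-p[:,1],-np.ones(len(p))]@np.array(c['rotation']).T
    return np.array(c['eye']),d/np.linalg.norm(d,axis=1)[:,None]
def plane(c,uv,z):
    e,d=ray(c,uv); return e+d*((z-e[2])/d[:,2])[:,None]
def tri(c1,a,c2,b):
    e1,d1=ray(c1,a); e2,d2=ray(c2,b); d1=d1[0];d2=d2[0]
    s=np.linalg.lstsq(np.c_[d1,-d2],e2-e1,rcond=None)[0]; p=e1+s[0]*d1;q=e2+s[1]*d2
    return (p+q)/2,np.linalg.norm(p-q)
def proj(c,P):
    R=np.array(c['rotation']); x=(np.atleast_2d(P)-c['eye'])@R; x=x*[1,-1,-1]
    return cv2.projectPoints(x,np.zeros(3),np.zeros(3),np.array(c['mtx'],float),np.array(c['D'],float))[0].reshape(-1,2)
E
python3 - <<'E'
from h import *
for n in('top','scene'):
    c,im=snap(n,n+'0'); print(n,np.round(c['eye'],3),np.round(c['rotation'],3).tolist(),np.round(c['mtx'],1).tolist())
s=ctrl.read_state();print(s)
E
```

```text
top [0.284 0.09  1.129] [0.079, -0.07, -0.678, 0.727] [[422.7, 0.0, 317.6], [0.0, 422.7, 201.7], [0.0, 0.0, 1.0]]
scene [1.383 0.345 0.813] [0.27, 0.356, 0.714, 0.539] [[465.9, 0.0, 316.4], [0.0, 465.9, 198.5], [0.0, 0.0, 1.0]]
{'time': 0.1, 'joint_pos': array([ 1.24801262e+00,  3.20219644e-01,  1.56557925e+00,  1.24595994e-05,
        1.25739304e+00, -1.99817195e-02]), 'joint_velocities': array([-0.00099449, -0.00066242, -0.00253104, -0.00221504,  0.00033062,
        0.00167828]), 'joint_torque': array([ 8.34488965e-04, -4.16413164e+01, -2.34705126e+01,  1.52241842e-04,
        4.88218531e-03, -1.42818169e-05]), 'eef_pos': array([0.17131004, 0.54843142, 0.23056249]), 'tcp_rot': array([ 1.50825103e-01,  9.88560139e-01, -7.86916748e-04, -1.42212934e-04]), 'contact_force': array([-0.55626015, -0.25057407,  0.13469948]), 'moment': array([ 0.00817535, -0.0224185 , -0.01359083]), 'grasp_force': 0.0, 'gripper_width': 0.9988276657548316}
```

View pics/top0.png

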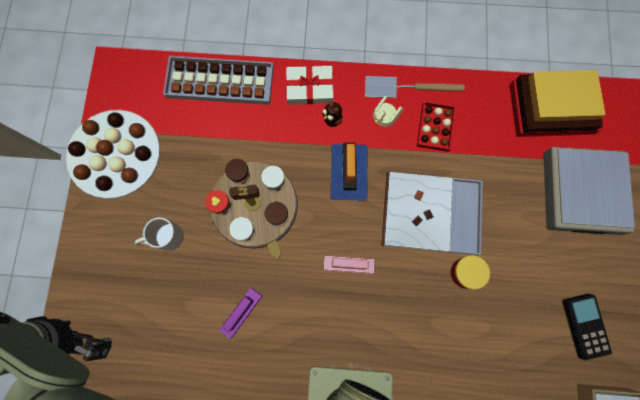

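View pics/scene0.png

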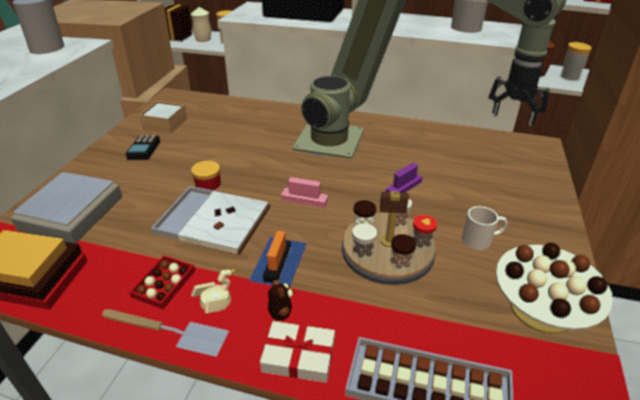

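Top view: the orange-gripped scraper stands on the blue mat at (349,167). The pink (349,265) and purple (240,313) ones are lookalikes. The board is at (434,213) with its trough to the right (-y), and the chips are at (419,196), (428,215) and (417,221). The carousel is at (253,203), with the red lid at (217,202), the handle at (244,192) and the brass pointer at (275,250).

Next I measure these with masks and make one enlarged crop.

```bash
python3 - <<'E'
from h import *
ct,it=load('top0'); cs,is_=load('scene0')
def comps(im,f,box,mn=15):
    h=cv2.cvtColor(im,cv2.COLOR_RGB2HSV).astype(int); m=f(h[...,0],h[...,1],h[...,2]).astype(np.uint8)
    k=np.zeros_like(m); x0,y0,x1,y1=box; k[y0:y1,x0:x1]=1; m*=k
    cc,_=cv2.findContours(m,cv2.RETR_EXTERNAL,cv2.CHAIN_APPROX_NONE)
    return sorted([c for c in cc if cv2.contourArea(c)>mn],key=cv2.contourArea,reverse=True)
blue=lambda h,s,v:(h>100)&(h<125)&(s>120)
org=lambda h,s,v:(h>5)&(h<18)&(s>170)&(v>150)
red=lambda h,s,v:((h<5)|(h>174))&(s>180)&(v>110)
dark=lambda h,s,v:(v<130)
def rp(n,c,im,f,box,z,mn=15):
    for k in comps(im,f,box,mn)[:4]:
        r=cv2.minAreaRect(k); b=cv2.boxPoints(r); P=plane(c,b,z)
        print(n,np.round(r[0],1),cv2.contourArea(k),'cen',np.round(plane(c,[r[0]],z)[0],4),'L',np.round(np.linalg.norm(P[1]-P[0]),3),np.round(np.linalg.norm(P[2]-P[1]),3),'ang',[round(float(np.degrees(np.arctan2(*(P[i+1]-P[i])[1::-1]))),1) for i in (0,1)])
rp('mat',ct,it,blue,(320,130,380,215),.004)
rp('grip',ct,it,org,(330,130,370,200),.07)
rp('grip scene',cs,is_,org,(250,220,300,290),.07)
rp('redlid',ct,it,red,(200,180,235,220),.101,50)
rp('redlid s',cs,is_,red,(405,205,440,245),.101,50)
white=lambda h,s,v:(s<60)&(v>110)
rp('board',ct,it,white,(375,160,490,260),.02,500)
rp('chips',ct,it,dark,(400,180,450,240),.029,10)
# board corners check (by eye), trough
for z in (.02,):
    print(np.round(plane(ct,[(389,172),(482,180),(480,254),(384,246),(452,178)],z),3))
print('pointer',np.round(plane(ct,[(276,256)],.016),3),'disc',np.round(plane(ct,[(253,203)],.032),3))
big=cv2.resize(it[140:270,195:495],None,fx=2.6,fy=2.6,interpolation=cv2.INTER_CUBIC)
cv2.imwrite('pics/crop.png',big[:,:,::-1])
E
```

```text
Traceback (most recent call last):
  File "h.py", line 13, in plane
    e,d=ray(c,uv); return e+d*((z-e[2])/d[:,2])[:,None]
        ~~~^^^^^^
  File "h.py", line 10, in ray
    d=np.c_[p[:,0],-p[:,1],-np.ones(len(p))]@np.array(c['rotation']).T
      ~~~~~~~~~~~~~~~~~~~~~~~~~~~~~~~~~~~~~~^~~~~~~~~~~~~~~~~~~~~~~~~~
ValueError: matmul: Input operand 1 has a mismatch in its core dimension 0, with gufunc signature (n?,k),(k,m?)->(n?,m?) (size 4 is different from 3)
```

```bash
sed -i "s/np.array(c\['rotation'\])/Rm(c)/; s/^def snap/from scipy.spatial.transform import Rotation as Ro\ndef Rm(c): return Ro.from_quat(c['rotation']).as_matrix()\ndef snap/" h.py
cat >> h.py <<'E'
def comps(im,f,box,mn=15):
    h=cv2.cvtColor(im,cv2.COLOR_RGB2HSV).astype(int); m=f(h[...,0],h[...,1],h[...,2]).astype(np.uint8)
    k=np.zeros_like(m); x0,y0,x1,y1=box; k[y0:y1,x0:x1]=1; m*=k
    cc,_=cv2.findContours(m,cv2.RETR_EXTERNAL,cv2.CHAIN_APPROX_NONE)
    return sorted([c for c in cc if cv2.contourArea(c)>mn],key=cv2.contourArea,reverse=True)
blue=lambda h,s,v:(h>100)&(h<125)&(s>120)
org=lambda h,s,v:(h>5)&(h<18)&(s>170)&(v>150)
red=lambda h,s,v:((h<5)|(h>174))&(s>180)&(v>110)
dark=lambda h,s,v:(v<130)
white=lambda h,s,v:(s<60)&(v>110)
def rp(n,c,im,f,box,z,mn=15):
    for k in comps(im,f,box,mn)[:4]:
        r=cv2.minAreaRect(k); b=cv2.boxPoints(r); P=plane(c,b,z)
        print(n,np.round(r[0],1),cv2.contourArea(k),'cen',np.round(plane(c,[r[0]],z)[0],4),'L',np.round(np.linalg.norm(P[1]-P[0]),3),np.round(np.linalg.norm(P[2]-P[1]),3),'ang',[round(float(np.degrees(np.arctan2(*(P[i+1]-P[i])[1::-1]))),1) for i in (0,1)])
E
python3 - <<'E'
from h import *
ct,it=load('top0'); cs,is_=load('scene0')
rp('mat',ct,it,blue,(320,130,380,215),.004)
rp('grip',ct,it,org,(330,130,370,200),.07)
rp('grip scene',cs,is_,org,(250,220,300,290),.07)
rp('redlid',ct,it,red,(200,180,235,220),.101,50)
rp('redlid s',cs,is_,red,(405,205,440,245),.101,50)
rp('board',ct,it,white,(375,160,490,260),.02,500)
rp('chips',ct,it,dark,(400,180,450,240),.029,10)
print(np.round(plane(ct,[(389,172),(482,180),(480,254),(384,246),(452,178)],.02),3))
print('pointer',np.round(plane(ct,[(276,256)],.016),3),'disc',np.round(plane(ct,[(253,203)],.032),3))
big=cv2.resize(it[140:270,195:495],None,fx=2.6,fy=2.6,interpolation=cv2.INTER_CUBIC)
cv2.imwrite('pics/crop.png',big[:,:,::-1])
E
```

```text
mat [348.5 172. ] 1145.0 cen [0.6134 0.0334 0.004 ] L 0.098 0.155 ang [-86.1, -177.4]
grip [350.5 159.5] 215.5 cen [0.6284 0.0334 0.07  ] L 0.018 0.085 ang [-86.1, -177.0]
grip scene [275. 247.] 236.0 cen [0.6389 0.0355 0.07  ] L 0.117 0.025 ang [-173.1, 78.9]
redlid [216.  201.5] 353.5 cen [0.4864 0.3629 0.101 ] L 0.055 0.053 ang [-86.1, -173.4]
redlid s [425.  223.5] 294.5 cen [0.4955 0.3645 0.101 ] L 0.054 0.064 ang [105.8, 4.2]
board [434.5 212.8] 6931.0 cen [ 0.5119 -0.2002  0.02  ] L 0.204 0.265 ang [-3.5, -92.1]
chips [416.8 220.8] 51.5 cen [ 0.4854 -0.1516  0.029 ] L 0.023 0.016 ang [-41.9, -133.0]
chips [427.9 214.3] 50.5 cen [ 0.5047 -0.1805  0.029 ] L 0.018 0.025 ang [-59.6, -152.5]
chips [418.2 195.1] 42.5 cen [ 0.5549 -0.154   0.029 ] L 0.022 0.018 ang [-24.1, -113.9]
[[ 0.616 -0.076  0.02 ]
 [ 0.611 -0.327  0.02 ]
 [ 0.411 -0.319  0.02 ]
 [ 0.414 -0.07   0.02 ]
 [ 0.611 -0.246  0.02 ]]
pointer [[0.369 0.211 0.016]] disc [[0.503 0.283 0.032]]
```

View pics/crop.png

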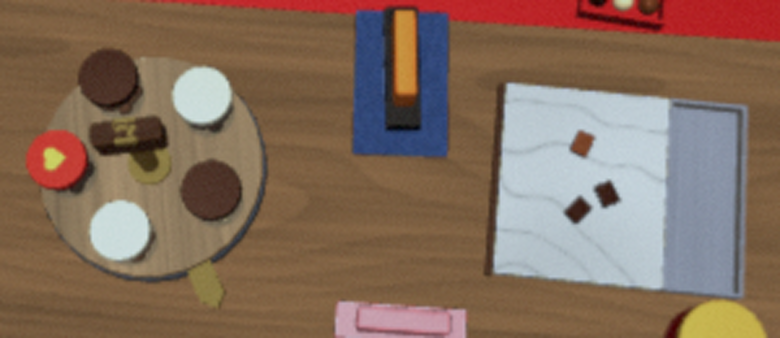

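The crop confirms it: an orange grip on a black foot standing on the blue mat, which is the scraper that is meant. The board, the chips and the gold heart on the red lid are also clear.

Estimates:
- **Scraper:** about (0.628, 0.033), yaw about 3°.
- **Chips:** x 0.485 to 0.555, y about -0.15 to -0.18.
- **Slab:** y from -0.073 to -0.245.
- **Carousel axis:** about (0.503, 0.283). The red lid bears 102° and the pointer about 208°, so turn about +106°.

I move above the scraper.

Emit:
{"method": "servo_tool", "body": {"increments": [[2.2,-2.6,0.3,0,0,1,0],[2.2,-2.6,0.3,0,0,1,0],[2.2,-2.6,0.3,0,0,1,0],[2.2,-2.6,0.3,0,0,1,0],[2.2,-2.6,0.3,0,0,1,0],[2.2,-2.6,0.3,0,0,1,0],[2.2,-2.6,0.3,0,0,1,0],[2.2,-2.6,0.3,0,0,1,0],[2.2,-2.6,0.3,0,0,1,0],[2.2,-2.6,0.3,0,0,1,0]]}}

```text
time: 0.93
eef_pos: [0.392, 0.2873, 0.2612]
tcp_rot: [0.064, 0.998, -0.0, -0.0]
contact_force: [0.7, -0.2, -0.2]
gripper_width: 0.999
grasp_force: 0.0
```

Emit:
{"method": "servo_tool", "body": {"increments": [[2.2,-2.6,0,0,0,1,0],[2.2,-2.6,0,0,0,1,0],[2.2,-2.6,0,0,0,1,0],[2.2,-2.6,0,0,0,1,0],[2.2,-2.6,0,0,0,1,0],[2.2,-2.6,0,0,0,1,0],[2.2,-2.6,0,0,0,1,0],[2.2,-2.6,0,0,0,1,0],[2.2,-2.6,0,0,0,1,0],[1.5,-2,0,0,0,1,0]]}}

```text
time: 1.77
eef_pos: [0.6059, 0.0326, 0.2606]
tcp_rot: [-0.023, 1.0, -0.0, -0.0]
contact_force: [0.4, 0.7, -0.0]
gripper_width: 1.0
grasp_force: 0.0
```

Emit:
{"method": "servo_tool", "body": {"increments": [[0,0,0,0,0,0,0],[0,0,0,0,0,0,0],[0,0,0,0,0,0,0]]}}

```text
time: 2.02
eef_pos: [0.6038, 0.0353, 0.2608]
tcp_rot: [-0.023, 1.0, 0.0, -0.001]
contact_force: [-0.8, -0.4, 0.2]
gripper_width: 0.999
grasp_force: 0.0
```

```bash
python3 - <<'E'
from h import *
s=ctrl.read_state(); c,im=snap('wrist','w1'); print(np.round(s['eef_pos'],4),np.round(c['eye'],3))
rp('grip',c,im,org,(0,0,640,400),.074,200)
rp('mat',c,im,blue,(0,0,640,400),.004,500)
y=Ro.from_quat(s['tcp_rot']).apply([0,1,0]); print('psi',np.degrees(np.arctan2(y[1],y[0])))
E
```

```text
[0.6038 0.0353 0.2608] [0.528 0.031 0.403]
grip [318.5 190.5] 1682.5 cen [0.6247 0.0326 0.074 ] L 0.021 0.089 ang [94.6, 4.9]
mat [319.  163.5] 6524.0 cen [0.6111 0.032  0.004 ] L 0.095 0.155 ang [92.6, 4.4]
psi 92.63644867595616
```

View pics/w1.png

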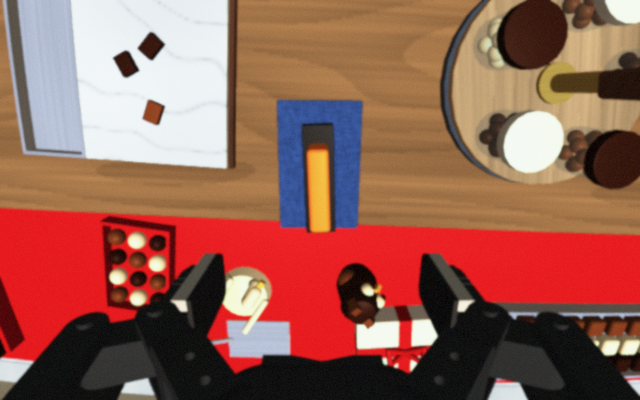

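The wrist view shows the orange grip centred at (318,190) on the mat at (319,163), with the fingers straddling it symmetrically in y. The three chips are at (125,63), (151,45) and (153,111), all undisturbed.

```bash
python3 - <<'E'
from h import *
ct,it=load('top0'); c,im=load('w1')
print('grip',tri(ct,[(350.5,159.5)],c,[(318.5,190.5)]),'mat',tri(ct,[(348.5,172)],c,[(319,163.5)]))
print('slab corner tri',tri(ct,[(389,172)],c,[(228,166)]))
B=plane(c,[(237,2),(229,166),(82,157),(22,152),(4,2)],.02);print(np.round(B,3), np.degrees(np.arctan2(*(B[3]-B[1])[1::-1])),np.degrees(np.arctan2(*(B[1]-B[0])[1::-1])))
rp('chips',c,im,lambda h,s,v:(v<140)&(s>60),(85,5,220,150),.029,60)
# carousel: handle / axis from two views later
E
```

```text
grip (array([0.62501143, 0.03315176, 0.0767929 ]), np.float64(0.0024734293525911955)) mat (array([0.60915057, 0.0329836 , 0.01634839]), np.float64(0.00240217426536183))
slab corner tri (array([ 0.61680586, -0.07589965,  0.01616127]), np.float64(0.0012700340039094682))
[[ 0.441 -0.06   0.02 ]
 [ 0.615 -0.073  0.02 ]
 [ 0.611 -0.251  0.02 ]
 [ 0.608 -0.328  0.02 ]
 [ 0.442 -0.319  0.02 ]] -91.6673221347702 -4.222349699811517
chips [150.5  45.6] 313.5 cen [ 0.4869 -0.1508  0.029 ] L 0.023 0.017 ang [136.7, 53.0]
chips [125.3  63.5] 289.5 cen [ 0.5054 -0.1801  0.029 ] L 0.017 0.022 ang [115.8, 26.4]
```

Emit:
{"method": "servo_tool", "body": {"increments": [[1.1,-0.1,0,0,0,1,0],[1.0,-0.1,0,0,0,1,0],[0,0,-2.5,0,0,0,0],[0,0,-3,0,0,0,0],[0,0,-3,0,0,0,0],[0,0,-3,0,0,0,0],[0,0,-3,0,0,0,0],[0,0,-2,0,0,0,0],[0,0,-1.5,0,0,0,0],[0,0,0,0,0,0,0]]}}

```text
time: 2.9
eef_pos: [0.6224, 0.0341, 0.0781]
tcp_rot: [-0.041, 0.999, 0.0, -0.004]
contact_force: [0.0, 0.5, -0.2]
gripper_width: 0.999
grasp_force: 0.0
```

Emit:
{"method": "servo_tool", "body": {"increments": [[0,0,-1.5,0,0,0,0],[0,0,-1.5,0,0,0,0],[0,0,-1.0,0,0,0,0],[0,0,-0.6,0,0,0,0],[0,0,0,0,0,0,0],[0,0,0,0,0,0,0]]}}

```text
time: 3.4
eef_pos: [0.6257, 0.0332, 0.0359]
tcp_rot: [-0.041, 0.999, 0.0, 0.0]
contact_force: [-0.1, 0.0, -0.9]
gripper_width: 1.0
grasp_force: 0.0
```

Emit:
{"method": "servo_tool", "body": {"increments": [[0,0,0,0,0,0,1],[0,0,0,0,0,0,1],[0,0,0,0,0,0,1],[0,0,0,0,0,0,1],[0,0,0,0,0,0,1],[0,0,0,0,0,0,1],[0,0,0,0,0,0,1],[0,0,0,0,0,0,1],[0,0,0,0,0,0,1],[0,0,0,0,0,0,1]]}}

```text
time: 4.23
eef_pos: [0.6258, 0.0328, 0.0357]
tcp_rot: [-0.041, 0.999, -0.0, 0.0]
contact_force: [0.3, -0.6, 3.0]
gripper_width: 0.248
grasp_force: 59.9
```

Gripped at 21 mm width. I lift, carry it over the slab's free edge and line it up with the board.

Emit:
{"method": "servo_tool", "body": {"increments": [[0,0,1,0,0,0,1],[0,0,2,0,0,0,1],[0,0,2.5,0,0,0,1],[0,0,1.5,0,0,0,1],[-1.1,-1.8,0,0,0,-1,1],[-1.9,-2.2,0,0,0,-1,1],[-1.9,-2.2,0,0,0,-1,1],[-1.9,-2.2,0,0,0,-1,1],[-1.9,-2.2,0,0,0,-1,1],[-1.9,-2.2,0,0,0,-1.5,1]]}}

```text
time: 5.07
eef_pos: [0.5177, -0.0957, 0.1051]
tcp_rot: [0.016, 1.0, 0.0, -0.001]
contact_force: [0.6, -0.7, -2.3]
gripper_width: 0.249
grasp_force: 59.2
```

Emit:
{"method": "servo_tool", "body": {"increments": [[0,0,0,0,0,0,1],[0,0,-1.5,0,0,0,1],[0,0,-1.5,0,0,0,1],[0,0,-1.2,0,0,0,1],[0,0,0,0,0,0,1],[0,0,0,0,0,0,1]]}}

```text
time: 5.57
eef_pos: [0.5189, -0.0948, 0.0629]
tcp_rot: [0.016, 1.0, 0.0, -0.001]
contact_force: [-0.2, -1.2, -2.6]
gripper_width: 0.247
grasp_force: 59.4
```

```bash
python3 - <<'E'
from h import *
s=ctrl.read_state(); c,im=snap('wrist','w2'); print(np.round(s['eef_pos'],4),np.round(s['contact_force'],2)); snap('top','t2')
a=cv2.resize(load('t2')[1][150:270,370:500],None,fx=3,fy=3,interpolation=cv2.INTER_CUBIC)
b=np.zeros((400,400,3),np.uint8);b[:360,:390]=a; b2=im[:, 120:520]
cv2.imwrite('pics/two2.png',np.hstack([b2,b])[:,:,::-1])
E
```

```text
[ 0.5189 -0.0948  0.0629] [-0.18 -1.22 -2.55]
```

View pics/two2.png

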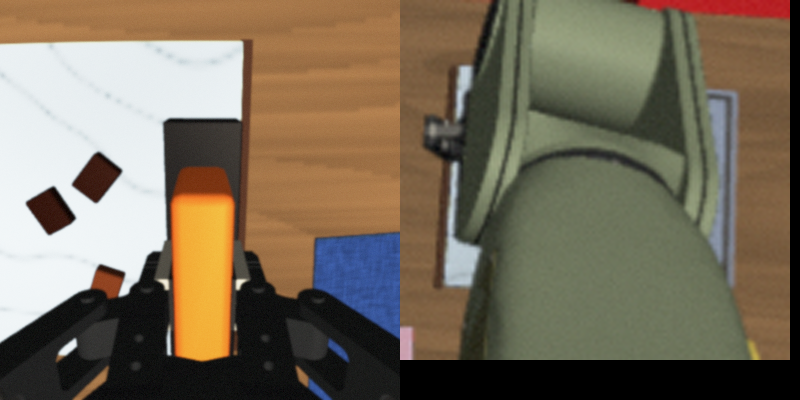

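Wrist crop: the scraper foot (165-241, 119) is aligned just inside the slab's free edge (243,40), and all the chips are clear on the trough side. I lower until contact.

Emit:
{"method": "servo_tool", "body": {"increments": [[0,0,-0.5,0,0,0,1],[0,0,-0.4,0,0,0,1],[0,0,-0.1,0,0,0,1],[0,0,0,0,0,0,1],[0,0,0,0,0,0,1]]}}

```text
time: 6.08
eef_pos: [0.5194, -0.0951, 0.0533]
tcp_rot: [0.016, 1.0, 0.0, -0.0]
contact_force: [0.8, -0.5, -2.7]
gripper_width: 0.248
grasp_force: 59.5
```

Emit:
{"method": "servo_tool", "body": {"increments": [[0,0,-0.1,0,0,0,1],[0,0,0,0,0,0,1]]}}

```text
time: 6.25
eef_pos: [0.5195, -0.0952, 0.0523]
tcp_rot: [0.016, 1.0, 0.0, 0.0]
contact_force: [-0.0, -0.3, -2.5]
gripper_width: 0.248
grasp_force: 59.5
```

Emit:
{"method": "servo_tool", "body": {"increments": [[0,0,-0.05,0,0,0,1],[-0.02,-0.8,0,0,0,0,1],[-0.02,-0.8,0,0,0,0,1],[-0.02,-0.8,0,0,0,0,1],[-0.02,-0.8,0,0,0,0,1],[-0.02,-0.8,0,0,0,0,1],[-0.02,-0.8,0,0,0,0,1],[-0.02,-0.8,0,0,0,0,1],[-0.02,-0.8,0,0,0,0,1],[-0.02,-0.8,0,0,0,0,1]]}}

```text
time: 7.08
eef_pos: [0.5176, -0.168, 0.0518]
tcp_rot: [0.016, 1.0, 0.0, -0.0]
contact_force: [0.5, 1.2, -2.2]
gripper_width: 0.254
grasp_force: 59.6
```

Emit:
{"method": "servo_tool", "body": {"increments": [[-0.02,-0.8,0,0,0,0,1],[-0.02,-0.8,0,0,0,0,1],[-0.02,-0.8,0,0,0,0,1],[-0.02,-0.8,0,0,0,0,1],[-0.02,-0.8,0,0,0,0,1],[-0.02,-0.8,0,0,0,0,1],[-0.02,-0.8,0,0,0,0,1],[-0.02,-0.8,0,0,0,0,1],[-0.02,-0.8,0,0,0,0,1],[0,-0.6,0,0,0,0,1]]}}

```text
time: 7.92
eef_pos: [0.5159, -0.2462, 0.0518]
tcp_rot: [0.016, 1.0, -0.0, 0.0]
contact_force: [-0.2, 0.4, -1.8]
gripper_width: 0.248
grasp_force: 59.6
```

Emit:
{"method": "servo_tool", "body": {"increments": [[0,-0.5,0,0,0,0,1],[0,-0.1,0,0,0,0,1],[0,0,0,0,0,0,1]]}}

```text
time: 8.17
eef_pos: [0.5158, -0.2514, 0.0518]
tcp_rot: [0.016, 1.0, 0.0, -0.0]
contact_force: [-0.5, 0.0, -2.2]
gripper_width: 0.247
grasp_force: 59.6
```

Emit:
{"method": "servo_tool", "body": {"increments": [[0,0,1.5,0,0,0,1],[0,0,2.5,0,0,0,1],[0,0,2.5,0,0,0,1],[0,0,1,0,0,0,1],[0,2,0,0,0,0,1],[1,3,0,0,0,1,1],[1.2,3,0,0,0,1,1],[1.2,3,0,0,0,1,1],[1.2,3,0,0,0,1,1],[1.2,3,0,0,0,1,1]]}}

```text
time: 9.0
eef_pos: [0.5737, -0.0793, 0.1263]
tcp_rot: [-0.028, 1.0, 0.0, -0.0]
contact_force: [1.0, -0.7, -3.1]
gripper_width: 0.253
grasp_force: 59.6
```

Emit:
{"method": "servo_tool", "body": {"increments": [[1.2,3,0,0,0,1.5,1],[1.2,3,0,0,0,0,1],[1.2,3,0,0,0,0,1],[0.5,2.4,0,0,0,0,1],[0,0,0,0,0,0,1],[0,0,0,0,0,0,1]]}}

```text
time: 9.5
eef_pos: [0.6144, 0.0344, 0.1259]
tcp_rot: [-0.042, 0.999, -0.0, -0.001]
contact_force: [-0.4, -0.8, -2.5]
gripper_width: 0.253
grasp_force: 59.8
```

```bash
python3 - <<'E'
from h import *
s=ctrl.read_state(); c,im=snap('wrist','w3'); print(np.round(s['eef_pos'],4),np.round(s['contact_force'],2)); t=snap('top','t3')[1]
a=cv2.resize(t[150:275,370:500],None,fx=3,fy=3,interpolation=cv2.INTER_CUBIC)
b=np.zeros((400,390,3),np.uint8);b[:375]=a
cv2.imwrite('pics/two3.png',np.hstack([im[:,100:500],b])[:,:,::-1])
E
```

```text
[0.6144 0.0344 0.1259] [-0.35 -0.79 -2.5 ]
```

View pics/two3.png

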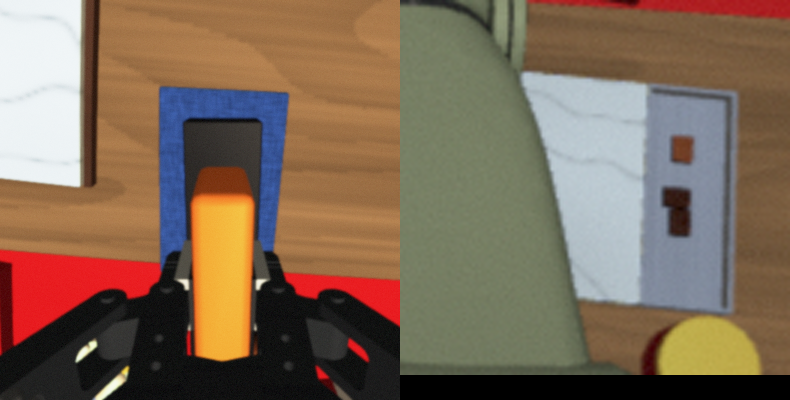

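Top crop: all three chips lie in the trough (crop (682,150), (676,197), (680,222)) and the slab is clear. Wrist crop: the scraper foot is over the blue mat. I place it.

Emit:
{"method": "servo_tool", "body": {"increments": [[0,-0.1,-2,0,0,0,1],[0,0,-2.5,0,0,0,1],[0,0,-2,0,0,0,1],[0,0,-1.2,0,0,0,1],[0,0,-0.7,0,0,0,1],[0,0,-0.4,0,0,0,1],[0,0,-0.1,0,0,0,1],[0,0,0,0,0,0,1],[0,0,0,0,0,0,1]]}}

```text
time: 10.35
eef_pos: [0.6156, 0.0316, 0.0388]
tcp_rot: [-0.04, 0.999, 0.0, 0.001]
contact_force: [0.0, -0.5, -3.1]
gripper_width: 0.25
grasp_force: 59.8
```

Emit:
{"method": "servo_tool", "body": {"increments": [[0,0,-0.1,0,0,0,1],[0,0,0,0,0,0,1],[0,0,0,0,0,0,1]]}}

```text
time: 10.6
eef_pos: [0.6151, 0.0319, 0.0373]
tcp_rot: [-0.041, 0.999, 0.0, 0.0]
contact_force: [-0.5, -0.3, -2.4]
gripper_width: 0.251
grasp_force: 59.8
```

Emit:
{"method": "servo_tool", "body": {"increments": [[0,0,-0.1,0,0,0,1],[0,0,-0.05,0,0,0,1],[0,0,0,0,0,0,1],[0,0,0,0,0,0,1]]}}

```text
time: 10.93
eef_pos: [0.615, 0.0319, 0.0358]
tcp_rot: [-0.041, 0.999, 0.0, 0.0]
contact_force: [-0.2, 0.1, 1.5]
gripper_width: 0.253
grasp_force: 60.3
```

Contact felt (the force went from -2.4 to +1.5 N). I release, wait and rise straight up.

Emit:
{"method": "servo_tool", "body": {"increments": [[0,0,0,0,0,0,0.5],[0,0,0,0,0,0,0],[0,0,0,0,0,0,0],[0,0,0,0,0,0,0],[0,0,0,0,0,0,0],[0,0,0,0,0,0,0],[0,0,0,0,0,0,0],[0,0,0,0,0,0,0]]}}

```text
time: 11.6
eef_pos: [0.6149, 0.0319, 0.0353]
tcp_rot: [-0.041, 0.999, 0.0, 0.0]
contact_force: [-0.1, 0.5, -0.1]
gripper_width: 1.003
grasp_force: 0.0
```

Emit:
{"method": "servo_tool", "body": {"increments": [[0,0,1,0,0,0,0],[0,0,2,0,0,0,0],[0,0,3,0,0,0,0],[0,0,3,0,0,0,0],[0,0,3,0,0,0,0],[0,0,3,0,0,0,0],[0,0,3,0,0,0,0],[0,0,3,0,0,0,0],[0,0,2.5,0,0,0,0],[0,0,0,0,0,0,0]]}}

```text
time: 12.43
eef_pos: [0.6172, 0.032, 0.2777]
tcp_rot: [-0.041, 0.999, 0.0, 0.006]
contact_force: [0.8, 0.2, 1.6]
gripper_width: 1.0
grasp_force: 0.0
```

Emit:
{"method": "servo_tool", "body": {"increments": [[0,0,1,0,0,0,0],[-1,1.5,1,0,0,-5,0],[-1.5,2,0,0,0,-5,0],[-1.5,2,0,0,0,-5,0],[-1.5,2,0,0,0,-5,0],[-1.5,2,0,0,0,-5,0],[-1.5,2,0,0,0,-5,0],[-0.5,2,0,0,0,-5,0],[0,0,0,0,0,0,0],[0,0,0,0,0,0,0]]}}

```text
time: 13.27
eef_pos: [0.5243, 0.1673, 0.29]
tcp_rot: [0.26, 0.966, -0.001, -0.0]
contact_force: [0.1, -0.4, -0.4]
gripper_width: 1.004
grasp_force: 0.0
```

```bash
python3 - <<'E'
from h import *
s=ctrl.read_state(); c,im=snap('wrist','w4'); print(np.round(s['eef_pos'],4),np.round(s['contact_force'],2)); t=snap('top','t4')[1]; snap('scene','s4')
a=cv2.resize(load('s4')[1][170:300,150:450],(640,277),interpolation=cv2.INTER_CUBIC)
cv2.imwrite('pics/two4.png',cv2.resize(np.vstack([im,a]),(567,600))[:,:,::-1])
E
```

```text
[0.5243 0.1673 0.29  ] [ 0.07 -0.4  -0.43]
```

View pics/two4.png

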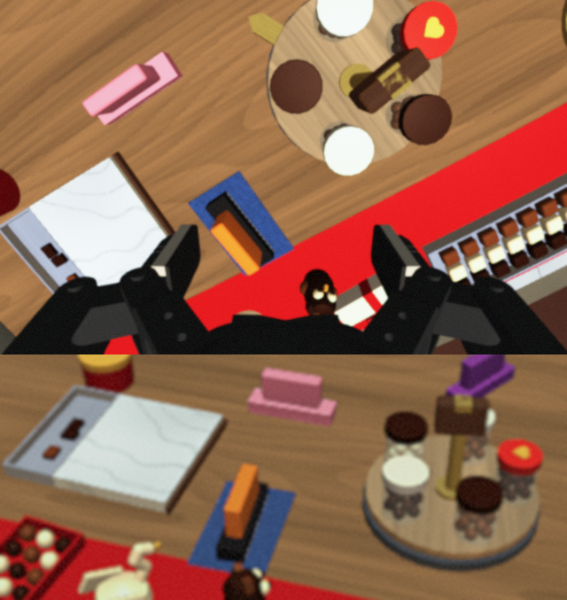

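The scraper stands upright on its mat, released (scene crop (240,510)), and the chips are still in the trough. In the wrist view the carousel is in full view: red lid (430,28), handle (390,80), pointer (265,27). Next I fit the axis from the lids and the pointer from its gold mask.

```bash
python3 - <<'E'
from h import *
ct,it=load('top0'); c,im=load('w4')
lid=lambda h,s,v:((h<14)|(h>174))&(s>90)&(v<110)
wh=lambda h,s,v:(s<45)&(v>150)
def cen(c,im,f,box,z=.101):
    k=comps(im,f,box,20)[0]; (u,v),r=cv2.minEnclosingCircle(k); return np.array([u,v]),r
T=[cen(ct,it,red,(200,180,235,220)),cen(ct,it,wh,(260,160,290,192)),cen(ct,it,wh,(225,215,258,245)),cen(ct,it,lid,(222,155,252,183)),cen(ct,it,lid,(262,198,292,230))]
s=1/.886
W=[cen(c,im,red,(450,0,530,75)),None,None,None,None]
b=lambda x,y:(int(x*s)-38,int(y*s)-38,int(x*s)+38,int(y*s)+38)
W2=[cen(c,im,wh,b(348,150)),cen(c,im,lid,b(296,86))]
print([np.round(np.r_[t[0],t[1]],1).tolist() for t in T],W[0],W2)
print('red tri',tri(ct,[T[0][0]],c,[W[0][0]]))
P=plane(ct,[t[0] for t in T],.101); print(np.round(P,3))
def fit(P):
    x=np.linalg.lstsq(np.c_[2*P[:,:2],np.ones(len(P))],(P[:,:2]**2).sum(1),rcond=None)[0]; return x[:2],np.sqrt(x[2]+x[:2]@x[:2])
ax,r=fit(P); print('axis',ax,r,'bearings',np.degrees(np.arctan2(P[:,1]-ax[1],P[:,0]-ax[0]))%360)
Q=plane(c,[W[0][0],W2[0][0],W2[1][0]],.101); print('wrist lids',np.round(Q,3)); print(fit(Q))
gold=lambda h,s,v:(h>18)&(h<32)&(s>110)&(v>60)
for cc,ii,box in((ct,it,(262,238,292,265)),(c,im,(270,0,330,60))):
    k=comps(ii,gold,box,10)[0]; X=plane(cc,k.reshape(-1,2),.016)[:,:2]; d=np.linalg.norm(X-ax,axis=1); i=d.argmax(); m=X.mean(0)
    print('pointer tip',X[i],d[i],'bear',np.degrees(np.arctan2(*(X[i]-ax)[::-1]))%360,'mean bear',np.degrees(np.arctan2(*(m-ax)[::-1]))%360)
# handle top: brown mask over the handle in both views
hd=lambda h,s,v:(v<95)
for cc,ii,box in((ct,it,(228,180,262,200)),(c,im,(395,50,490,130))):
    rp('handle',cc,ii,lambda h,s,v:(v<110)&(s>60),box,.178,60)
E
```

```text
[[216.2, 200.6, 11.4], [272.0, 176.0, 11.4], [240.7, 228.3, 11.8], [236.9, 170.8, 12.8], [275.3, 212.6, 11.7]] (array([485.30447388,  33.30748367]), 32.85919189453125) [(array([393.49395752, 169.71644592]), 28.58540916442871), (array([333.63101196,  97.1631012 ]), 30.194252014160156)]
red tri (array([0.48819176, 0.3625555 , 0.10083321]), np.float64(0.0011101679483639247))
[[0.489 0.363 0.101]
 [0.561 0.23  0.101]
 [0.424 0.294 0.101]
 [0.569 0.32  0.101]
 [0.469 0.213 0.101]]
axis [0.50144377 0.2836978 ] 0.07870233704161281 bearings [ 99.17986493 318.15736672 172.13177915  28.06508786 245.07947596]
wrist lids [[0.488 0.362 0.101]
 [0.56  0.229 0.101]
 [0.468 0.212 0.101]]
(array([0.5021136 , 0.28389094]), np.float64(0.07957815349753894))
pointer tip [0.3638688  0.20532126] 0.15833430990213906 bear 209.6701900249977 mean bear 209.99606457924548
pointer tip [0.36460223 0.20405001] 0.15833312452668466 bear 210.2012853894612 mean bear 210.04394412436216
handle [244. 192.] 296.0 cen [0.498  0.2806 0.178 ] L 0.07 0.033 ang [-86.1, -174.3]
handle [435.5  85.3] 2746.0 cen [0.4956 0.279  0.178 ] L 0.066 0.034 ang [99.3, 15.0]
handle [465.  117.5] 889.0 cen [0.5278 0.2887 0.178 ] L 0.036 0.017 ang [60.5, -22.5]
```

The red lid triangulates to z = 0.101, as expected. Axis (0.502, 0.284), red lid bearing 100.5° (mean over the five lids), pointer bearing 210.0°. The turn needed is +109.5°, and the finger line must be at 10.5° (now 59.9°).

Emit:
{"method": "servo_tool", "body": {"increments": [[-0.2,1.1,0,0,0,-5,0],[-0.2,1.2,0,0,0,-5,0],[-0.2,1.2,0,0,0,-5,0],[-0.2,1.2,0,0,0,-5,0],[-0.2,1.2,0,0,0,-5,0],[-0.2,1.2,0,0,0,-5,0],[-0.2,1.2,0,0,0,-5,0],[-0.3,1.2,0,0,0,-5,0],[-0.3,1.2,0,0,0,-5,0],[-0.2,1,0,0,0,-4.4,0]]}}

```text
time: 14.25
eef_pos: [0.5033, 0.2836, 0.2901]
tcp_rot: [0.643, 0.766, -0.0, -0.0]
contact_force: [-0.6, -0.4, 0.1]
gripper_width: 0.999
grasp_force: 0.0
```

Emit:
{"method": "servo_tool", "body": {"increments": [[0,0,0,0,0,0,0],[0,0,0,0,0,0,0],[0,0,0,0,0,0,0]]}}

```text
time: 14.5
eef_pos: [0.5033, 0.2828, 0.2901]
tcp_rot: [0.641, 0.768, -0.0, 0.0]
contact_force: [-0.5, -0.3, 0.8]
gripper_width: 1.002
grasp_force: 0.0
```

```bash
python3 - <<'E'
from h import *
s=ctrl.read_state(); c,im=snap('wrist','w5'); print(np.round(s['eef_pos'],4),np.round(s['joint_pos'],2))
y=Ro.from_quat(s['tcp_rot']).apply([0,1,0]); print('psi',np.degrees(np.arctan2(y[1],y[0])))
cv2.imwrite('pics/w5.png',im[:,:,::-1])
E
```

```text
[0.5033 0.2828 0.2901] [ 0.49  0.29  1.45 -0.    1.39  0.31]
psi 10.300583501786168
```

View pics/w5.png

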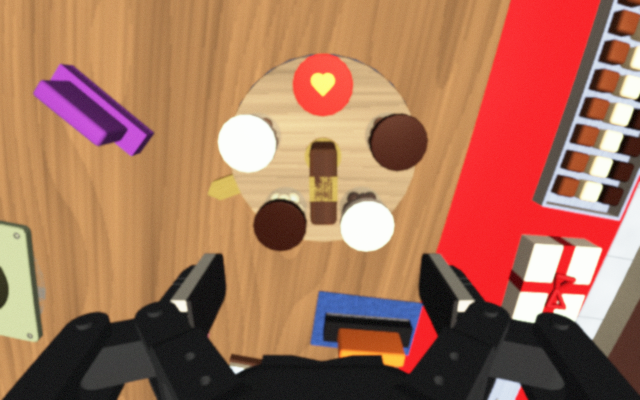

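The handle bar (322,190) lies centred and square between the fingers, and the red lid (323,85) is straight along the bar. I descend to z = 0.138.

Emit:
{"method": "servo_tool", "body": {"increments": [[-0.1,0.1,-2,0,0,0,0],[0,0,-3,0,0,0,0],[0,0,-3,0,0,0,0],[0,0,-3,0,0,0,0],[0,0,-2,0,0,0,0],[0,0,-1.2,0,0,0,0],[0,0,-0.9,0,0,0,0],[0,0,0,0,0,0,0],[0,0,0,0,0,0,0]]}}

```text
time: 15.3
eef_pos: [0.5023, 0.2846, 0.1396]
tcp_rot: [0.641, 0.767, 0.0, 0.0]
contact_force: [-0.7, -0.4, 0.1]
gripper_width: 0.999
grasp_force: 0.0
```

Emit:
{"method": "servo_tool", "body": {"increments": [[0,0,0,0,0,0,1],[0,0,0,0,0,0,1],[0,0,0,0,0,0,1],[0,0,0,0,0,0,1],[0,0,0,0,0,0,1],[0,0,0,0,0,0,1],[0,0,0,0,0,0,1],[0,0,0,0,0,0,1],[0,0,0,0,0,0,1],[0,0,0,0,0,0,1]]}}

```text
time: 16.13
eef_pos: [0.5038, 0.2853, 0.1402]
tcp_rot: [0.641, 0.767, 0.002, 0.001]
contact_force: [4.9, 0.3, 2.1]
gripper_width: 0.249
grasp_force: 60.6
```

Emit:
{"method": "servo_tool", "body": {"increments": [[0.1,0,0,0,0,2,1],[0,0,0,0,0,4,1],[0,0,0,0,0,4,1],[0,0,0,0,0,4,1],[0,0,0,0,0,4,1],[0,0,0,0,0,4,1],[0,0,0,0,0,4,1],[0,0,0,0,0,4,1],[0,0,0,0,0,4,1],[0,0,0,0,0,4,1]]}}

```text
time: 16.97
eef_pos: [0.5032, 0.2851, 0.1402]
tcp_rot: [0.355, 0.935, 0.001, 0.0]
contact_force: [-0.3, 0.3, 3.7]
gripper_width: 0.252
grasp_force: 60.9
```

Emit:
{"method": "servo_tool", "body": {"increments": [[0,0,0,0,0,4,1],[0,0,0,0,0,4,1],[0,0,0,0,0,4,1],[0,0,0,0,0,4,1],[0,0,0,0,0,4,1],[0,0,0,0,0,4,1],[0,0,0,0,0,4,1],[0,0,0,0,0,4,1],[0,0,0,0,0,4,1],[0,0,0,0,0,4,1]]}}

```text
time: 17.8
eef_pos: [0.503, 0.2845, 0.1402]
tcp_rot: [0.014, 1.0, -0.0, 0.0]
contact_force: [-0.7, -2.9, 4.2]
gripper_width: 0.252
grasp_force: 61.0
```

Emit:
{"method": "servo_tool", "body": {"increments": [[0,0,0,0,0,4,1],[0,0,0,0,0,4,1],[0,0,0,0,0,4,1],[0,0,0,0,0,4,1],[0,0,0,0,0,4,1],[0,0,0,0,0,4,1],[0,0,0,0,0,3,1],[0,0,0,0,0,0,1],[0,0,0,0,0,0,1],[0,0,0,0,0,0,1]]}}

```text
time: 18.63
eef_pos: [0.5031, 0.2841, 0.1402]
tcp_rot: [-0.218, 0.976, -0.001, 0.0]
contact_force: [-0.3, -5.0, 5.6]
gripper_width: 0.247
grasp_force: 61.2
```

```bash
python3 - <<'E'
from h import *
s=ctrl.read_state(); c,im=snap('wrist','w6'); t=snap('top','t6'); sc=snap('scene','s6')
print(np.round(s['eef_pos'],4),np.round(s['contact_force'],2))
y=Ro.from_quat(s['tcp_rot']).apply([0,1,0]); print('psi',np.degrees(np.arctan2(y[1],y[0])))
ax=np.array([.502,.284])
for n,cc,ii,box in(('wrist',c,im,(0,0,640,400)),('scene',*sc,(340,150,480,290)),('top',*t,(205,160,300,265))):
    for k in comps(ii,red,box,80)[:3]:
        (u,v),r=cv2.minEnclosingCircle(k); X=plane(cc,[(u,v)],.101)[0]; print(n,u,v,r,X,np.degrees(np.arctan2(*(X[:2]-ax)[::-1]))%360,np.linalg.norm(X[:2]-ax))
cv2.imwrite('pics/w6.png',np.vstack([cv2.resize(im,(480,300)),cv2.resize(sc[1],(480,300))])[:,:,::-1])
E
```

```text
[0.5031 0.2841 0.1402] [-0.35 -5.02  5.64]
psi 115.17665025511208
wrist 322.2645568847656 81.7557601928711 56.28990173339844 [0.42960184 0.24980686 0.101     ] 205.28103244971703 0.08006662695891763
wrist 80.375 292.5 89.55673217773438 [0.61189938 0.16177293 0.101     ] 311.9600127719866 0.164369490107348
wrist 210.0 382.5 24.4183292388916 [0.64452565 0.26297053 0.101     ] 351.60664255053774 0.14406873412246024
scene 379.368408203125 203.3157958984375 9.415863037109375 [0.447015   0.24615608 0.101     ] 214.5380416635088 0.06674962900676311
```

View pics/w6.png

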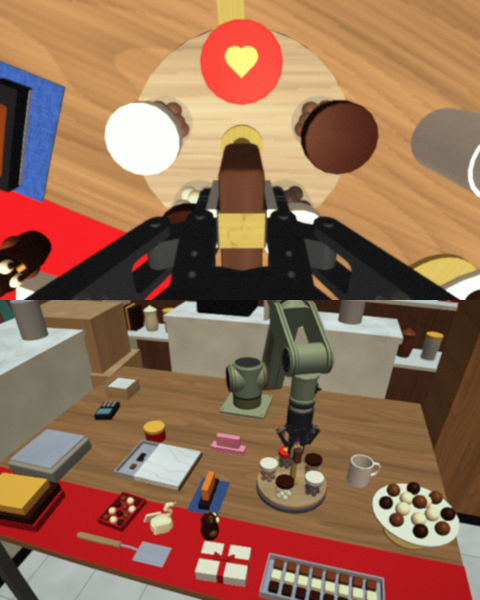

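The wrist view shows the red lid (242,62) nearly in line with the pointer (231,10). It measures 205.3° against 210.0°, so I turn another 4.7°. The scraper and the bystanders are in place.

Emit:
{"method": "servo_tool", "body": {"increments": [[0,0,0,0,0,2.5,1],[0,0,0,0,0,2.2,1],[0,0,0,0,0,0,1],[0,0,0,0,0,0,1],[0,0,0,0,0,0,1],[0,0,0,0,0,0,1],[0,0,0,0,0,0,1]]}}

```text
time: 19.37
eef_pos: [0.5031, 0.284, 0.1402]
tcp_rot: [-0.258, 0.966, -0.001, 0.0]
contact_force: [-0.5, -4.9, 5.5]
gripper_width: 0.251
grasp_force: 61.2
```

```bash
python3 - <<'E'
from h import *
s=ctrl.read_state(); c,im=snap('wrist','w7'); t=snap('top','t7')
print(s['grasp_force'],s['time'])
ax=np.array([.502,.284])
k=comps(im,red,(250,0,400,160),80)[0]
(u,v),r=cv2.minEnclosingCircle(k); X=plane(c,[(u,v)],.101)[0]; print(u,v,np.degrees(np.arctan2(*(X[:2]-ax)[::-1]))%360)
gold=lambda h,s,v:(h>18)&(h<32)&(s>110)&(v>60)
k=comps(im,gold,(250,0,400,35),10)
for q in k[:2]:
    P=plane(c,q.reshape(-1,2),.016)[:,:2]; m=P.mean(0); print('pointer',q.reshape(-1,2).mean(0),np.degrees(np.arctan2(*(m-ax)[::-1]))%360)
rp('chips',*t,lambda h,s,v:(v<110)&(s>60),(452,180,480,255),.01,10)
rp('grip',*t,org,(330,130,370,200),.074)
E
```

```text
61.24610781669617 19.3667
321.5 81.99514770507812 210.33236596446605
pointer [322.27642276  12.4796748 ] 209.98810935323905
chips [461.9 220. ] 73.5 cen [ 0.4992 -0.2757  0.01  ] L 0.019 0.039 ang [-81.2, -175.5]
grip [350.5 163.5] 72.0 cen [0.6162 0.033  0.074 ] L 0.018 0.084 ang [-86.1, -177.0]
```

The lid is at 210.3° and the pointer at 210.0°. The handle is gripped at 61 N and everything is at rest, so I hand in.

```bash
python3 -c "
from plant import ctrl
print(ctrl.sign_off())"
```

```text
the job is handed in; nothing more can be done
None
```

I handed the job in at 19.4 s on the robot's clock: the three chips are in the trough, the scraper stands released on its mat, and the red-lidded jar is within about 0.3° of the pointer with the handle still gripped; the hand-in returned no verdict.

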